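# Tighten and lock the blue air outlet

## Task

The air outlet with the blue base, which feeds the glaze sprayer, has worked loose. Turn its brass hexagonal coupling clockwise (seen from above) until the white mark on the coupling lines up with the white mark on the blue collar below it; then swing the spanner that sits on the outlet's lock nut clockwise until it comes home against its stop pin, with the marks still in line. Do not touch the red outlet.

Things in the scene. Friction and masses are not known exactly. Their poses are not given: they have to be found in the camera images.
- blue_outlet: Outlet to tighten, fixed to the bench: blue round flange (96 mm across, 10 mm thick), upright pipe, blue collar (72 mm across, 54-62 mm above the bench) with a white mark on the side of the outlet's own -x axis. Origin: on the pipe's vertical axis at bench level; z up. Fixed hose tail, 18 mm thick, stands up to 124 mm. Blue and red outlet stand left and right of the wheel, either way round.
- blue_coupling (a joint): Blue outlet's brass hex coupling on the pipe axis: 36 mm across flats, 74-104 mm above the bench. Turn in rad, growing clockwise from above; 0: its white mark (on top and down one flat) is over the collar's, and flats face the outlet's +x, -x and every 60 degrees. Starts -1.2 to -0.75; stays where left (friction 0.1 N m); can be turned too far.
- blue_spanner (a joint): Blue outlet's dark steel spanner, captive on the lock nut, turning about the pipe axis. Level handle 14 wide, 12 high, centred 40 mm above the bench, free to grip 60-125 mm from the axis, end at 149. Swing in rad, growing clockwise from above; 0: home at the stop pin (8 thick, 42 from the axis), handle along the outlet's -x. Starts -0.75 to -0.55; stays where left (friction 0.2 N m).
- red_outlet: The same kind of outlet, of the same size, with red flange and collar; must not be touched. Origin on its vertical axis at bench level.

How it is judged (in metres and radians):
On the way:
1. the blue outlet's coupling is turned until the white marks line up (within 14 degrees), with its spanner still at least 17 degrees away from the stop pin (value of joint blue_coupling between -0.25 and 0.25 rad and value of joint blue_spanner below -0.3 rad), for 0.2 s.
At the end, for the whole second after the job is handed in: The white mark on the blue outlet's coupling is within 14 degrees of the collar's mark, its spanner is within 8 degrees of its stop pin, and both are at rest (value of joint blue_coupling between -0.25 and 0.25 rad and value of joint blue_spanner above -0.15 rad and velocity of joint blue_coupling between -0.05 and 0.05 rad/s and velocity of joint blue_spanner between -0.05 and 0.05 rad/s); the robot touches nothing.
It fails at once if the red outlet is touched (more than 1 N) (contact force between red_outlet and the fingers above 1 N or contact force between red_outlet and the arm above 1 N).
It also fails if it takes over 45 s, if anything falls off the work surface, if the arm or the gripper's body presses on something with over 40 N, if the wrist force passes 120 N, or if a joint passes its speed limit or range.

## Robot

A 7-joint arm with a two-finger parallel gripper is mounted at the origin on a cart in front of the work surface, level with it; the furniture and walls round the work are solid. World frame = base frame: x ahead of the robot, y to its left, z up, the work surface at z = 0. Lengths are in m, angles in degrees, forces in N, time in s.
With the tool pointing down it reaches from about 0.35 to 0.775 m from the base axis. Payload 3.1 kg.
Tool frame: the origin (TCP) lies on the centre line of the jaws, within the pads' length; the fingertips stand 17 mm ahead of it and the grasp point (between the pads) lies 2 mm behind it (robot.tip_reach is the distance from the TCP to the fingertips, in m); z points along the fingers, y is the line along which they close (so a half turn about z gives the same grasp; the last joint's range is limited). The gripper opens to 85 mm and grips with 20 to 120 N. Pads are 22 mm wide; open, the fingers measure 114 mm over their backs; the gripper's body (76 mm by 85 mm) begins 54 mm behind the grasp point. The pads swing forward as they close: fully open they stand 13 mm farther back than shut.
Start: joints at [-65.816, 17.813, 0.802, 86.603, -0.252, 75.585, -1.558], TCP at [0.246, 0.492, 0.248] pointing down, gripper open.
Joint ranges: [-154.91, 154.91], [-16.99, 109.72], [-72.82, 74.43], [7.12, 147.25], [-82.49, 262.49], [11.32, 116.49], [-174.64, 174.64]. Speed limits (degrees/s): [159.86, 159.86, 180, 180, 180, 180, 180].

## Interface

Orientations are given as [roll, pitch, yaw] about the fixed x, y, z axes, in that order (R = Rz(yaw) Ry(pitch) Rx(roll)).
In Python, from station import robot, fingers, vision, workorder, recognise gives the robot as it stands. Calls block until the motion is done:
- robot.move_to(position, orientation): joint-space move of the TCP to a pose.
- robot.line_to(position, orientation=None, velocity=0.15, f_stop=None): straight line of the TCP; orientation=None keeps the orientation; velocity is the mean speed in m/s. With f_stop (N) it stops when the force on the tool has changed by that much, and returns True; else False.
- robot.move_j(angles): joint-space move.
- fingers.gripper_to(opening, force=None): opening from 0.0 (shut) to 1.0 (fully open); force is the grip in N (None keeps the last); returns when the fingers have stopped.
- robot.pause(seconds).
- robot.inverse_kinematics(position, orientation): joint angles nearest the present ones, or None.
- vision.grab_frame(name): name is "scene" or "top" or "wrist"; returns the picture (400x640x3 uint8, red, green, blue); there is no depth.
- vision.calibration(name): a dict with "mtx" (3x3 intrinsics, pixels), "extrinsics" (4x4, takes a point from world to camera coordinates); the wrist camera has in their place "T_tool_cam" (4x4, takes a point from camera to tool coordinates, whose origin is the TCP and whose axes are the flange's). Camera axes: x right, y up, looking along -z (the intrinsics and any distortion apply to the point x, -y, -z); pixel columns grow to the right and rows downward; lengths in m; the calibration is good to about 2 mm. A picture is of the moment at which its call begins: read the wrist's pose just before it. calibration takes no time and is no camera call.
A pose or a line that the arm cannot do raises robot.PlanningError and nothing moves.
- workorder.close_job(): hands the job in; it is judged then, once.
Trained networks look in the newest picture that a camera, given by its name, has taken for a name from the list of things; names that differ only in an ending like _2 or _b are one class to them, and where a whole thing is asked for, a point or a joint stands for the part that bears it (a point fixed in the world has none). Each returns a list of dicts, best first, with "p" (0 to 1); they miss things now and then, are a little off and sometimes report something else, mostly with a low value. They report only what shows in the picture. A call takes as long as a camera call.
- recognise(label, camera): "rect" ([centre column, centre row, width, height] in pixels, round what is visible of it).
Readings, each from a call of its own:
- robot.current_time_s(): time.
- robot.current_joint_positions(): joint angles.
- robot.current_dq(): joint speeds.
- robot.current_joint_torque(): joint torques, N m.
- robot.current_tool_pos(): TCP position.
- robot.current_eef_rot(): TCP orientation.
- robot.current_contact_force(): force on the tool from outside, world axes, zero at the start.
- robot.current_torque(): the same for the moment, N m.
- robot.current_finger_gap(): opening from 0.0 (shut) to 1.0 (fully open).
- robot.current_gripper_force(): force on a finger pad.
Only numpy, scipy, OpenCV 4.12 (cv2) and the standard library are available. Lean on these libraries where they do the work, as an engineer would, in place of code of your own. Each camera call takes 0.05 s, during which the arm holds its last target. There are 200 camera calls.

## Working session

There is one attempt and no reset: what is moved stays moved. The work goes in short steps, each a Python script; the robot and the scene stay as the last script left them, time stands still between calls to the robot, and variables do not carry over. Pictures are saved under pics/ and viewed, at most 10 in all, crops included, and the job is handed in when it is done.

```bash
mkdir -p pics
python3 - <<'E'
from station import robot, fingers, vision, workorder, recognise
import cv2, numpy as np
for n in ("top","scene"):
    im=vision.grab_frame(n); cv2.imwrite(f"pics/{n}0.png",im[:,:,::-1])
    c=vision.calibration(n); print(n,{k:np.round(v,4).tolist() if not isinstance(v,str) else v for k,v in c.items()})
    for l in ("blue_outlet","blue_coupling","blue_spanner","red_outlet"):
        print(l,[(round(r["p"],2),np.round(r["rect"],1).tolist()) for r in recognise(l,n)[:3]])
print(vision.calibration("wrist"))
print(robot.current_time_s(),robot.current_eef_rot())
E
```

```text
top {'mtx': [[423.0686, 0.0, 322.5262], [0.0, 423.0686, 206.6761], [0.0, 0.0, 1.0]], 'extrinsics': [[0.0094, -0.9999, -0.0037, 0.0045], [0.9904, 0.0088, 0.1381, -0.5602], [-0.1381, -0.005, 0.9904, -0.9278], [0.0, 0.0, 0.0, 1.0]]}
blue_outlet [(0.93, [206.2, 237.7, 40.1, 85.8])]
blue_coupling [(0.51, [197.2, 212.1, 16.5, 23.3])]
blue_spanner [(0.92, [204.7, 256.2, 9.2, 50.1])]
red_outlet [(0.91, [457.0, 222.6, 47.7, 83.5]), (0.24, [206.0, 255.8, 8.0, 50.3])]
scene {'mtx': [[420.1362, 0.0, 317.1733], [0.0, 420.1362, 195.9767], [0.0, 0.0, 1.0]], 'extrinsics': [[0.7677, -0.6405, 0.0193, -0.4356], [0.2866, 0.3702, 0.8836, -0.2036], [-0.5731, -0.6728, 0.4678, -0.7204], [0.0, 0.0, 0.0, 1.0]]}
blue_outlet [(0.8, [229.2, 160.4, 58.8, 45.5]), (0.47, [227.1, 172.8, 53.7, 17.9])]
blue_coupling [(0.68, [248.9, 148.8, 11.9, 19.1])]
blue_spanner [(0.52, [228.6, 171.9, 56.6, 17.8])]
red_outlet [(0.77, [417.0, 254.6, 60.3, 79.1])]
{'mtx': array([[312.94591163,   0.        , 320.72603223],
       [  0.        , 312.94591163, 194.63578878],
       [  0.        ,   0.        ,   1.        ]]), 'T_tool_cam': array([[ 3.97265587e-05,  9.64746951e-01,  2.63179252e-01,
         6.64400852e-02],
       [ 9.99999993e-01, -8.21028154e-06, -1.20851906e-04,
         9.20733043e-05],
       [-1.14430732e-04,  2.63179255e-01, -9.64746944e-01,
        -1.26563747e-01],
       [ 0.00000000e+00,  0.00000000e+00,  0.00000000e+00,
         1.00000000e+00]])}
0.5 [-1.79998514e+02  1.17529636e-03  1.53433384e+02]
```

View pics/top0.png

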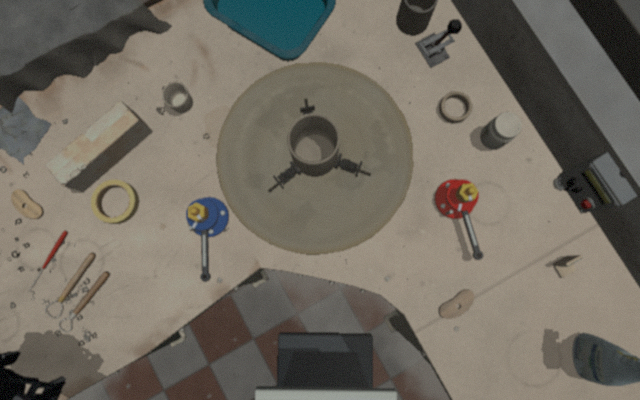

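View pics/scene0.png

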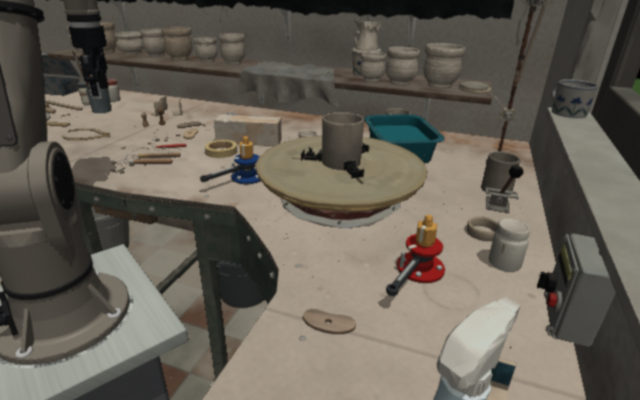

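The blue outlet is on the left, with its flange at about (208,217) in the top image, coupling at (197,212) and spanner end at (206,277). The red outlet is far right, at (457,200). I'll move the wrist camera over the blue outlet.

```bash
cat > h.py <<'E'
from station import robot, fingers, vision, workorder, recognise
import cv2, numpy as np
from scipy.spatial.transform import Rotation as R
def tool():
    T=np.eye(4); T[:3,:3]=R.from_euler('xyz',robot.current_eef_rot(),degrees=True).as_matrix(); T[:3,3]=robot.current_tool_pos(); return T
def cam(n):
    c=vision.calibration(n)
    return c["mtx"], (np.linalg.inv(c["extrinsics"]) if n!="wrist" else tool()@c["T_tool_cam"])
def ray(K,T,uv,z):
    d=np.array([(uv[0]-K[0,2])/K[0,0],-(uv[1]-K[1,2])/K[1,1],-1]); d=T[:3,:3]@d
    return T[:3,3]+d*(z-T[2,3])/d[2]
def proj(K,T,p):
    q=np.linalg.inv(T)@np.append(p,1); return np.array([K[0,2]-K[0,0]*q[0]/q[2],K[1,2]+K[1,1]*q[1]/q[2]])
E
python3 - <<'E'
from h import *
K,T=cam("top")
o=ray(K,T,(208,217),0.01); print(o, ray(K,T,(197,212),0.104), ray(K,T,(206,277),0.04), ray(K,T,(457,200),0.01))
best=None
for yaw in (180,150,120,-150,-120,90):
    q=robot.inverse_kinematics([o[0],o[1],0.26],[180,0,yaw]); print(yaw,None if q is None else np.round(q))
c=np.array([o[0],o[1],0.27])
robot.move_to(c,[180,0,180])
K,T=cam("wrist"); im=vision.grab_frame("wrist"); cv2.imwrite("pics/w0.png",im[:,:,::-1])
print(proj(K,T,[o[0],o[1],.104]), T[:3,3], robot.current_time_s())
for l in ("blue_coupling","blue_spanner","blue_outlet"):
    print(l,[(round(r["p"],2),np.round(r["rect"],1).tolist()) for r in recognise(l,"wrist")[:2]])
np.savez("w0.npz",K=K,T=T)
E
```

```text
[0.53728939 0.27846952 0.01      ] [0.53723719 0.27632238 0.104     ] [0.39913628 0.26830416 0.04      ] [ 0.58284882 -0.30689189  0.01      ]
180 [-35.  24.   8.  76.  -3.  80.  64.]
150 [-37.  24.  12.  76.  -5.  80.  35.]
120 [-40.  24.  16.  77.  -7.  80.   6.]
-150 [-32.  24.   4.  76.  -2.  80.  92.]
-120 [-28.  24.  -1.  76.   0.  80. 121.]
90 [-43.  25.  21.  77.  -9.  80. -22.]
[318.55094211 182.47240173] [0.46989686 0.27995142 0.3965006 ] 1.9083
blue_coupling [(0.94, [319.2, 178.8, 36.1, 44.6])]
blue_spanner [(0.87, [314.1, 85.0, 21.3, 116.6])]
blue_outlet []
```

View pics/w0.png

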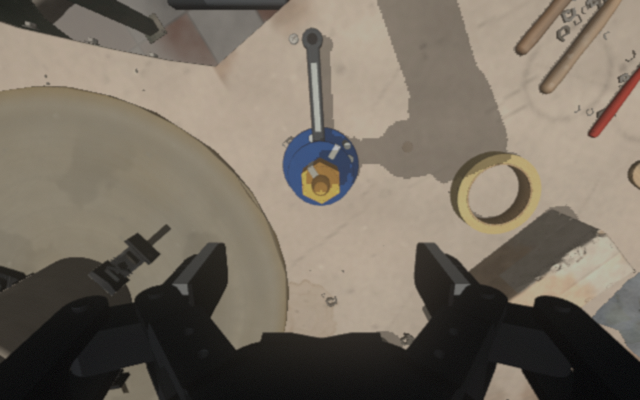

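The blue outlet shows at about (320,175), with the spanner pointing up the picture to (312,38). The collar mark is near (336,152) and the coupling mark near (312,172). I'll zoom in.

Run:
```python
import cv2
im=cv2.imread("pics/w0.png")[115:215,260:380]
cv2.imwrite("pics/w0c.png",cv2.resize(im,None,fx=6,fy=6,interpolation=cv2.INTER_CUBIC))
```

```text
(no output)
```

View pics/w0c.png

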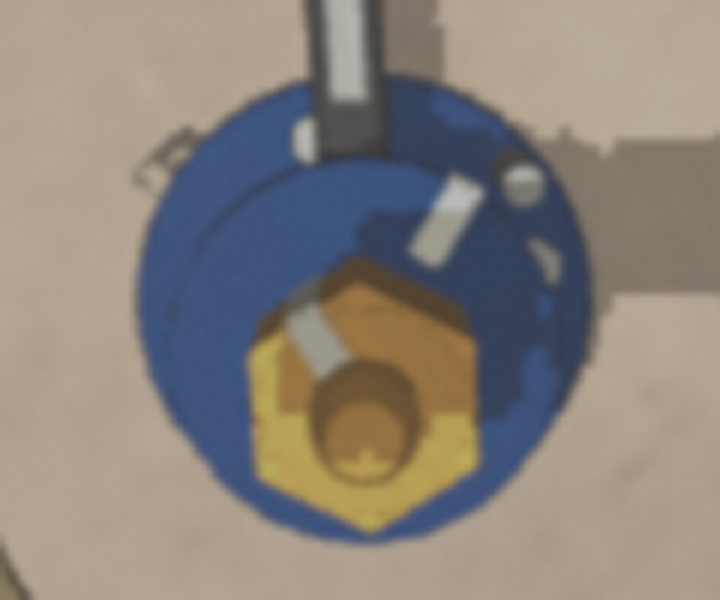

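```bash
cat > m.py <<'E'
from h import *
d=np.load("w0.npz");K,T=d["K"],d["T"]
z=lambda u,v:(260+u/6,115+v/6)
V=np.array([ray(K,T,z(*p),.104)[:2] for p in [(360,268),(475,345),(478,465),(370,530),(255,470),(250,350)]])
c=V.mean(0); print("hex c",c,"vert ang",np.degrees(np.arctan2(*(V-c).T[::-1])),np.linalg.norm(V-c,axis=1))
fl=[ray(K,T,z(*p),.01)[:2] for p in [(138,300),(592,290),(366,543),(200,460),(400,75)]]
A=np.array([[*p,1] for p in fl]); s=np.linalg.lstsq(A,(A[:,:2]**2).sum(1),rcond=None)[0]; print("flange",s[:2]/2,np.sqrt(s[2]+(s[:2]**2).sum()/4))
ang=lambda v:np.degrees(np.arctan2(v[1],v[0]))
for n,p,zz in (("collar",[(462,180),(428,262)],.062),("coup",[(290,316),(337,375)],.104)):
    q=[ray(K,T,z(*x),zz)[:2] for x in p]; print(n,ang(q[0]-q[1]),[(ang(x-c),np.hypot(*(x-c))) for x in q])
q=[ray(K,T,x,.046)[:2] for x in [(312,38),(318,130)]]; print("spanner",ang(q[0]-q[1]),[(ang(x-c),np.hypot(*(x-c))) for x in q])
q=ray(K,T,z(522,183),.05)[:2];print("pin?",[(ang(q-c),np.hypot(*(q-c)))])
E
python3 m.py
```

```text
hex c [0.53744817 0.28060779] vert ang [-177.95789314  119.61533508   61.95392753    2.53007058  -58.91220041
 -116.40646991] [0.02215834 0.02007014 0.02071598 0.02073139 0.02062026 0.02031837]
flange [0.53970988 0.28132905] 0.04825598783729412
collar 158.15077486665265 [(np.float64(151.21002083231744), np.float64(0.035746965492970385)), (np.float64(145.8182439195558), np.float64(0.02022504800366374))]
coup -142.0437794624482 [(np.float64(-140.83460509488415), np.float64(0.0187095601092705)), (np.float64(-138.65856628581395), np.float64(0.006686316819307676))]
spanner -176.18823604143617 [(np.float64(-176.18246479449186), np.float64(0.13843895728370392)), (np.float64(-176.17087712262975), np.float64(0.04602622023747838))]
pin? [(np.float64(135.62327353703787), np.float64(0.041282822104956575))]
```

Run:
```python
from h import *
Kt,Tt=cam("top"); d=np.load("w0.npz");K,T=d["K"],d["T"]
for z in (0,.03,.06,.09,.12):
    C=[ray(Kt,Tt,p,z)[:2] for p in [(217,158),(413,158),(315,62),(315,254)]]; c=np.mean(C,0); r=np.mean([np.hypot(*(p-c)) for p in C])
    e=[np.hypot(*(ray(K,T,p,z)[:2]-c))-r for p in [(100,95),(200,142),(262,220),(288,300)]]
    print(z,c,r,np.round(e,3),"gap to axis",np.hypot(*(c-[.5385,.281]))-r)
c=[.5385,.281]
fingers.gripper_to(0.7,force=60)
robot.move_to([*c,.2],[180,0,121.8])
hit=robot.line_to([*c,.088],velocity=.08,f_stop=8)
print(hit,robot.current_tool_pos(),robot.current_contact_force())
if not hit:
    fingers.gripper_to(0.0,force=60)
    print(robot.current_finger_gap(),robot.current_gripper_force(),robot.current_contact_force(),robot.current_torque(),robot.current_tool_pos())
print(robot.current_time_s())
```

```text
0 [0.68797785 0.02928888] 0.23758521526710186 [-0.003 -0.033 -0.049 -0.028] gap to axis 0.05516402186571284
0.03 [0.68010865 0.02855273] 0.23043078682245216 [-0.005 -0.024 -0.035 -0.019] gap to axis 0.05902150935479322
0.06 [0.67223945 0.02781659] 0.22327635837780244 [-0.005 -0.014 -0.02  -0.009] gap to axis 0.06305924892390138
0.09 [0.66437026 0.02708045] 0.21612192993315277 [-0.004 -0.003 -0.006  0.001] gap to axis 0.06728318748979056
0.12 [0.65650106 0.0263443 ] 0.20896750148850307 [0.    0.009 0.008 0.013] gap to axis 0.07169915752234196
False [0.53901549 0.28118645 0.08867786] [-1.37729215  0.21801566  0.51482147]
0.4140478534279234 62.44519241668968 [-4.13742159 -1.18931158  5.04197434] [-0.36613905  0.70204532 -0.00556185] [0.53744883 0.28037759 0.08866492]
5.2333
```

Gripped: the gap is about 35 mm, which matches the flats. The wheel rim is 68 mm away and about 95 mm high. Now I'll turn the coupling clockwise in steps.

Run:
```python
from h import *
c=robot.current_tool_pos(); y0=robot.current_eef_rot()[2]; c[2]=.088
for a in (10,20,30,40,50,60):
    robot.line_to(c,[180,0,y0-a],velocity=.1)
    print(a,np.round(robot.current_eef_rot(),1),np.round(robot.current_contact_force(),1),np.round(robot.current_torque(),2),round(robot.current_time_s(),2),robot.current_finger_gap())
fingers.gripper_to(0.7)
robot.line_to([c[0],c[1],.2],velocity=.2)
robot.move_to([c[0],c[1],.26],[180,0,150])
K,T=cam("wrist"); im=vision.grab_frame("wrist"); np.savez("w1.npz",K=K,T=T); print(robot.current_tool_pos(),robot.current_time_s())
u=proj(K,T,[c[0],c[1],.08]).astype(int);print(u)
cr=im[max(u[1]-65,0):u[1]+45,u[0]-65:u[0]+65]; print(max(u[1]-65,0),u[0]-65)
cv2.imwrite("pics/w1c.png",cv2.resize(cr,None,fx=5,fy=5,interpolation=cv2.INTER_CUBIC)[:,:,::-1])
```

```text
10 [180.   -0.  111.9] [-2.7 -1.1  5.3] [-0.28  0.59 -0.07] 5.56 0.40902587362745213
20 [180.   -0.  101.9] [-0.3 -1.8  5.1] [-0.27  0.66 -0.07] 5.88 0.41499186197125704
30 [180.   -0.   91.9] [-1.6 -0.6  6.2] [-0.18  0.6  -0.03] 6.21 0.41565145033981904
40 [180.   -0.   81.9] [-1.4 -0.9  4.7] [-0.14  0.64 -0.14] 6.53 0.41673321295174176
50 [180.   -0.   71.9] [-1.3 -0.5  5.4] [-0.05  0.59 -0.11] 6.86 0.4135100993034498
60 [180.   -0.   61.9] [-0.3 -1.1  4.3] [ 0.01  0.58 -0.14] 7.18 0.41121831377601065
[0.53702912 0.28024413 0.25893052] 9.5667
[321 178]
113 256
```

View pics/w1c.png

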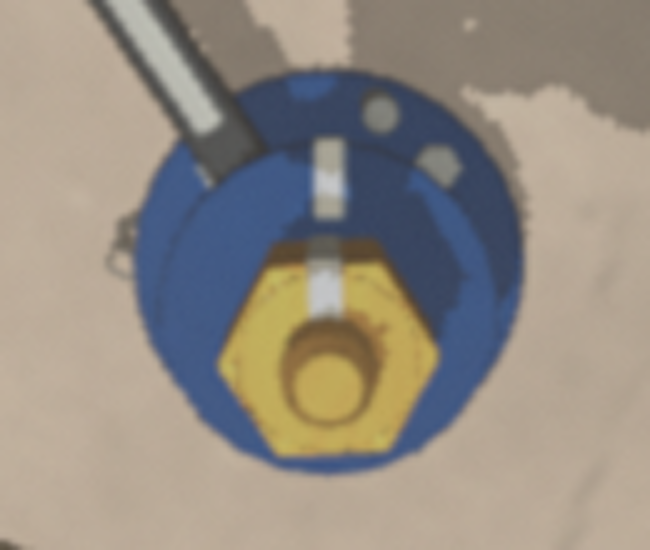

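The marks are in line: collar mark at (328,180), coupling mark at (325,290). The spanner is still well away from its stop pin. Next I'll grip the spanner and swing it.

Run:
```python
from h import *
c=np.array([.5374,.2804]); r=.095
P=lambda a,z:[*(c+r*np.array([np.cos(np.radians(a)),np.sin(np.radians(a))])),z]
robot.move_to(P(184,.16),[180,0,184])
hit=robot.line_to(P(184,.038),velocity=.1,f_stop=8)
print(hit,robot.current_tool_pos())
if not hit:
    fingers.gripper_to(0,force=50); p=robot.current_tool_pos(); print(p,robot.current_finger_gap()*85)
    a0=np.degrees(np.arctan2(p[1]-c[1],p[0]-c[0]))%360; a=a0; print(a0)
    f0=np.array(robot.current_contact_force())
    while a>147:
        a-=3 if a>156 else 1
        robot.line_to(P(a,.038),[180,0,184+a-a0],velocity=.08)
        f=np.array(robot.current_contact_force()); t=f[:2]@[np.sin(np.radians(a)),-np.cos(np.radians(a))]
        p=robot.current_tool_pos(); print(round(a,1),np.round(f,1),round(t,1),np.degrees(np.arctan2(p[1]-c[1],p[0]-c[0]))%360)
        if a<156 and t<-15: break
print(robot.current_time_s())
```

```text
False [0.44322313 0.27415576 0.03866905]
[0.44275606 0.27389082 0.03838612] 13.336314130725222
183.93434550808402
180.9 [-1.3 -0.1  4.7] -0.1 180.75993946542516
177.9 [-1.4  0.2  5. ] 0.1 177.82291114467787
174.9 [-0.9 -0.6  5.2] -0.6 174.84021716491506
171.9 [-1.  -0.   5.5] -0.2 171.85633813941183
168.9 [-0.7 -0.7  5.9] -0.9 168.87594766170128
165.9 [-0.7  0.3  5.6] 0.1 165.88619703568372
162.9 [-0.9 -0.8  6.5] -1.0 162.87412553398937
159.9 [-1.5  0.4  6.1] -0.1 159.84800689133826
156.9 [-0.4  0.1  6.7] -0.1 156.81933517824888
153.9 [-1.8  0.1  6.2] -0.8 153.84585827356
152.9 [-0.7  0.1  6.9] -0.2 153.07877754876105
151.9 [-1.1 -0.2  7.3] -0.7 152.08217244265202
150.9 [-1.3  0.3  6.3] -0.4 151.07820656364254
149.9 [-2.4 -0.2  6.2] -1.4 150.08846314378292
148.9 [-3.9 -2.1  9.4] -3.8 149.92300881709073
147.9 [-5.3 -5.4 11.6] -7.4 149.87396043325754
146.9 [-6.1 -7.  15.1] -9.3 149.83327581582984
16.2667
```

The handle stopped at about 149.9° with the force rising, so it's against the pin. I'll release, back off and check.

Run:
```python
from h import *
fingers.gripper_to(0.8)
p=robot.current_tool_pos(); robot.line_to([p[0],p[1],.2],velocity=.15)
robot.move_to([.5374,.2804,.28],[180,0,150])
K,T=cam("wrist"); im=vision.grab_frame("wrist"); print(robot.current_time_s(),robot.current_contact_force())
u=proj(K,T,[.5374,.2804,.08]).astype(int)
cr=im[max(u[1]-100,0):u[1]+45,u[0]-70:u[0]+70]
cv2.imwrite("pics/w2c.png",cv2.resize(cr,None,fx=4,fy=4,interpolation=cv2.INTER_CUBIC)[:,:,::-1])
```

```text
18.6833 [-0.34322615  0.29319414 -0.2548242 ]
```

View pics/w2c.png

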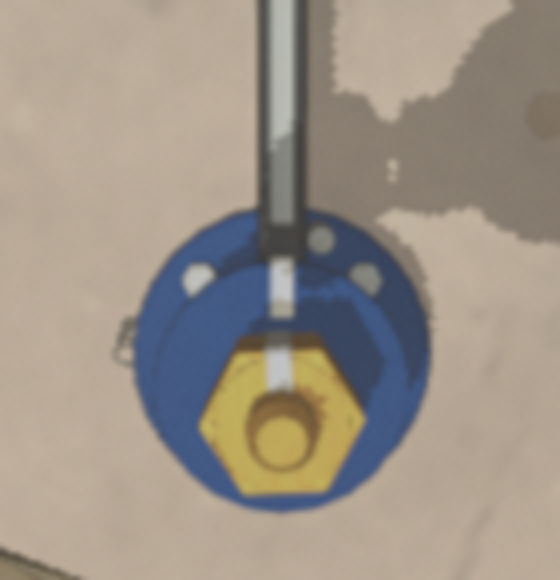

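The handle, at (282,150), rests against the pin at (320,240) and lines up with both marks, at (282,290) and (280,365). The gripper is clear, so I'll hand the job in.

```bash
python3 -c "
from station import workorder
print(workorder.close_job())"
```

```text
the job is handed in; nothing more can be done
None
```

The blue coupling's mark is lined up with the collar's, the spanner is home against its stop pin, the red outlet was not touched, and the job was handed in at about 19 s; no verdict came back.

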